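# Swing out the takeaway-box rest arm until it clicks home

### The job

The takeaway boxes rest on two steel arms under the heat-lamp rail. One arm is already swung out towards you; the other is still folded in under the rail. Swing the folded arm out until it snaps fully home against its stop, handling it gently (a squeeze of about 30 N is the most it should get), then let go. Do not bump the lamp rail, and leave the bowl, bottle, shaker, mug and small pan where they are.

Things in the scene. Friction and masses are not known exactly. Their poses are not given: they have to be found in the camera images.
- brace (a joint): swing angle of the folded rest arm about its vertical hinge: 0 = folded (along the bracket's +y), grows counter-clockwise seen from above, 1.571 = fully home (along the bracket's -x, towards the robot) at its stop. A spring detent resists from 1.2 to 1.45 rad (about 2 N at the pin), and beyond that pulls it home by itself. Starts at 0 to 0.5
- brace_hinge (a point): point on the folded arm's vertical hinge axis, 112 mm above the counter (the bar's mid height); axes are the bracket's and do not turn with the arm: home is along -x, folded is along +y, z up. The bracket's 40 mm square post (133 mm high) is centred 40 mm behind (+x) this axis, on an 80 mm square foot plate 8 mm thick
- brace_pin (a point): middle of the upright round black grip pin at the folded arm's free end, 150 mm from the hinge axis: 18 mm in diameter, foot on the bar at 123 mm, top at 183 mm, this point 153 mm above the counter. The arm is a steel flat bar 12 mm thick, 26 mm high (99 to 125 mm above the counter), free underneath. The point's y points along the arm away from the hinge
- bracket_fixed: the other rest arm, the same shape and height, already home and not movable; origin on the counter under its hinge axis; its arm runs 158 mm along its -x from there, its pin stands at 150 mm; its post is 40 mm to +x. Which of the two stands on the left varies; they stand about 245 mm apart
- lamp_rail: fixed heat-lamp rail right above the folded arm: level steel beam along its y, 900 mm long, 60 mm deep (x from -20 to +40 mm), underside 352 mm and top 400 mm above the counter; two legs 40 mm square at x = 10, y = +-430 mm. Origin on the counter under the beam
- sauce_bowl: loose steel bowl, 100 mm across, 45 mm high, standing between the two brackets; origin under its centre
- squeeze_bottle: loose white squeeze bottle, 60 mm across, 170 mm high, beyond the rail; origin under its centre
- shaker: loose glass shaker with steel cap, 52 mm across, 100 mm high, beyond the rail; origin under its centre
- mug: loose white mug, 80 mm across, 85 mm high, on the right; origin under its centre
- small_pan: loose open steel food pan, 160 x 170 x 65 mm, on the left; origin under its centre
Things that resemble listed ones, but are neither listed nor needed, are in the scene too. What is shaped like the part that bears brace but red or yellow is not meant.

How it is judged:
By the outcome, as a careful person would: the job done as asked, in the order asked, and still so for the second after the job is handed in, with the robot touching nothing.
It also fails if it takes over 48 s, if anything falls off the work surface, if the arm or the gripper's body presses on something with over 40 N, if the wrist force passes 120 N, or if a joint passes its speed limit or range.

### The arm

A 6-joint arm with a two-finger parallel gripper is mounted at the origin on the work surface. World frame = base frame: x ahead of the robot, y to its left, z up, the work surface at z = 0. Lengths are in m, angles in rad, forces in N, time in s.
With the tool pointing down it reaches from about 0.425 to 0.925 m from the base axis. Payload 12.5 kg.
Tool frame: the origin (TCP) lies midway between the tips of the shut fingers; the grasp point (between the pads) lies 19 mm behind it; z points along the fingers, y is the line along which they close (so a half turn about z gives the same grasp; the last joint's range is limited). The gripper opens to 85 mm and grips with 20 to 120 N. Pads are 22 mm wide; open, the fingers measure 114 mm over their backs; the gripper's body (76 mm by 85 mm) begins 54 mm behind the grasp point. The pads swing forward as they close: fully open they stand 13 mm farther back than shut.
Start: joints at [-1.214, 0.491, 1.559, -0, 1.092, -0.106], TCP at [0.279, -0.559, 0.205] pointing down, gripper open.
Joint ranges: [-3.1, 3.1], [-0.84, 2.19], [0.05, 2.79], [-1.13, 4.28], [0.06, 2.93], [-2.69, 2.69]. Speed limits (rad/s): [2.22, 2.22, 2.79, 3.14, 3.14, 3.14].

### API

Orientations are given as a rotation vector (axis times angle).
In Python, from rig import bot, vision, sign_off, models gives the robot as it stands.
- The arm moves only by the tool drive_tool, never from a script. Its argument "series" is a list of rows, each an object of numbers: "tx", "ty", "tz": the shift along the tool's x, y, z in mm; "turn": the turn about the tool's z in rad; "gripper": the closure, from 0 (fully open) to 1 (shut). In form: [{"tx": .., "ty": .., "tz": .., "turn": .., "gripper": ..}, ...]. A call has exactly 5 rows; each row shifts and turns the commanded pose from where the row before left it, along the tool's axes as they then stand; what a row does not reach is not made up. A row lasts 1/10 s, in which the tool goes at most 50 mm and 8.59 degrees, less where a joint would pass 70% of its speed; a pose out of reach is approached as far as the arm can. A call is refused whole if a number of a shift passes 50 or a number of a turn 0.15, either way. A call with a gripper value outside its range is refused whole. The fingers move at their own pace and stop on an object; "force" is the grip in N (left out, the last holds). Time passes only in rows, so rows that do not move let the fingers close, or fill a call up. It gives the time, the measured TCP pose, the force, the opening and the grip force at its end, in the units of the state.
- bot.state(): the state, without advancing time (a new reading comes with each control period).
- vision.get_image(name): name is "scene" or "top" or "wrist"; returns a dict with "img" (400x640x3 uint8, blue, green, red), "z_map" (400x640 float32, m along the optical axis (not along the pixel's ray), 0 where there is no reading), "fx", "fy", "cx", "cy" (pixels), "world_from_camera" (4x4, takes a point from camera to world coordinates); the wrist camera has in their place "T_tool_cam" (4x4, takes a point from camera to tool coordinates, whose origin is the TCP and whose axes are the flange's). Camera axes: x right, y up, looking along -z (the intrinsics and any distortion apply to the point x, -y, -z); pixel columns grow to the right and rows downward; lengths in m; the calibration is good to about 2 mm. The wrist camera is an equidistant fisheye: a pixel r from the principal point sees the ray r / f radians off the axis. A picture is of the moment at which its call begins: read the wrist's pose just before it.
- sign_off(): hands the job in; it is judged then, once.
Trained networks look in a picture, given as the dict that the camera call returned (one of the last four; its "shot" number tells which), for a name from the list of things; names that differ only in an ending like _2 or _b are one class to them, and where a whole thing is asked for, a point or a joint stands for the part that bears it (a point fixed in the world has none). Each returns a list of dicts, best first, with "conf" (0 to 1); they miss things now and then, are a little off and sometimes report something else, mostly with a low value. They report only what shows in the picture. A call takes as long as a camera call. They do not tell look-alikes from the thing itself.
- models.look_for(target, picture): "xy" ([column, row] in pixels, amid what is visible of it).
- models.regions_of(target, picture): "mask" (400x640 bool, what is visible of it) and "xy" ([column, row] in pixels, amid what is visible of it).
The state is a dict: "t": time; "joint_positions": joint angles; "qd": joint speeds; "joint_torque": joint torques, N m; "position": TCP position; "eef_rot": TCP orientation; "ft_force": force on the tool from outside, world axes, zero at the start; "ft_torque": the same for the moment, N m; "width": opening from 0.0 (shut) to 1.0 (fully open); "grip_force": force on a finger pad.
Only numpy, scipy, OpenCV 4.12 (cv2) and the standard library are available. Lean on these libraries where they do the work, as an engineer would, in place of code of your own. Each camera call takes 0.05 s, during which the arm holds its last target. There are 200 camera calls.

## Working session

There is one attempt and no reset: what is moved stays moved. The work goes in short steps, Python scripts to look and compute and a tool call to move; the robot and the scene stay as the last step left them, time stands still between calls to the robot, and variables do not carry over. Pictures are saved under pics/ and viewed, at most 10 in all, crops included, and the job is handed in when it is done.

Besides the shell and the picture viewer there is one more tool, called after ">>>" by a JSON object that holds its "method" and its "body". drive_tool: Moves the arm, as the interface text tells. Its arguments: {"type":"object","properties":{"series":{"type":"array","items":{"type":"object","properties":{"tx":{"type":"number"},"ty":{"type":"number"},"tz":{"type":"number"},"turn":{"type":"number"},"gripper":{"type":"number"}}}},"force":{"type":"number"}},"required":["series"]}

```bash
mkdir -p pics; cat > h.py <<'E'
import numpy as np, cv2
from scipy.spatial.transform import Rotation as R
from rig import bot, vision, sign_off, models
def pts(p):
    z=p["z_map"]; v,u=np.mgrid[0:400,0:640]
    c=np.stack([(u-p["cx"])/p["fx"]*z,-(v-p["cy"])/p["fy"]*z,-z,np.ones_like(z)],-1)
    w=c@np.array(p["world_from_camera"]).T
    w=w[...,:3]; w[z==0]=np.nan
    return w
E
python3 - <<'E'
from h import *
ims=[]
for n in("scene","top"):
    p=vision.get_image(n); im=p["img"].copy(); W=pts(p); np.savez(f"{n}.npz",W=W,img=im)
    print(n,p["fx"],np.round(p["world_from_camera"],2).tolist())
    for t in ["brace","brace_pin","bracket_fixed","lamp_rail","sauce_bowl"]:
        for d in models.regions_of(t,p)[:4]:
            m=d["mask"]; print(t,round(d["conf"],2),np.round(d["xy"]),np.round(np.nanmedian(W[m],0),3),np.round(np.nanmin(W[m],0),3),np.round(np.nanmax(W[m],0),3))
    cv2.imwrite(f"pics/{n}.png",im)
print(bot.state())
E
```

```text
scene 385.170268356413 [[-0.47, -0.6, 0.64, 1.24], [0.88, -0.33, 0.34, 0.4], [0.01, 0.73, 0.69, 0.88], [0.0, 0.0, 0.0, 1.0]]
brace 0.86 [291. 200.] [ 0.561 -0.072  0.121] [ 0.354 -0.259 -0.003] [0.613 0.003 0.186]
brace 0.68 [508. 251.] [0.352 0.532 0.019] [ 0.223  0.44  -0.001] [0.456 0.61  0.071]
brace_pin 0.97 [432. 211.] [0.427 0.316 0.123] [ 0.24   0.205 -0.001] [0.449 0.37  0.186]
brace_pin 0.83 [291. 201.] [ 0.563 -0.066  0.122] [ 0.415 -0.155 -0.002] [0.6   0.002 0.186]
bracket_fixed 0.87 [340. 243.] [0.619 0.108 0.08 ] [ 0.259  0.042 -0.002] [0.72  0.186 0.185]
lamp_rail 0.73 [340. 158.] [0.615 0.108 0.382] [-0.835 -1.815 -0.596] [0.756 0.461 0.404]
lamp_rail 0.58 [291. 200.] [ 0.562 -0.067  0.123] [ 0.341 -0.163 -0.002] [0.602 0.003 0.186]
sauce_bowl 0.84 [316. 215.] [ 0.479 -0.011  0.024] [ 0.448 -0.053  0.002] [0.546 0.042 0.102]
sauce_bowl 0.6 [340. 157.] [0.615 0.109 0.381] [-0.844 -1.833 -0.601] [0.758 0.46  0.404]
top 400.84232423328035 [[0.02, 0.99, -0.14, 0.32], [-1.0, 0.02, 0.01, 0.03], [0.02, 0.14, 0.99, 1.58], [0.0, 0.0, 0.0, 1.0]]
brace 0.79 [349. 187.] [ 0.57  
[... 975 characters left out ...]
t': 0.6, 'joint_positions': array([-1.21361108e+00,  4.90879927e-01,  1.55888943e+00,  1.69326164e-05,
        1.09171004e+00, -1.05615338e-01]), 'qd': array([ 1.59100116e-03, -6.75723922e-04, -4.71868792e-04, -8.57200710e-05,
        1.59887668e-03,  1.43307789e-03]), 'joint_torque': array([-1.26990504e-03, -6.18014503e+01, -2.61774051e+01, -1.09067919e-04,
        3.67015600e-04, -1.25608665e-05]), 'position': array([ 0.27905789, -0.55926569,  0.20504306]), 'eef_rot': array([3.05775257e+00, 7.20457843e-01, 4.57344355e-05]), 'ft_force': array([-0.39813104, -0.33043498,  0.13201313]), 'ft_torque': array([ 0.05761613, -0.00853285, -0.00997111]), 'grip_force': 0.0, 'width': 0.9965850261016271}
```

View pics/scene.png

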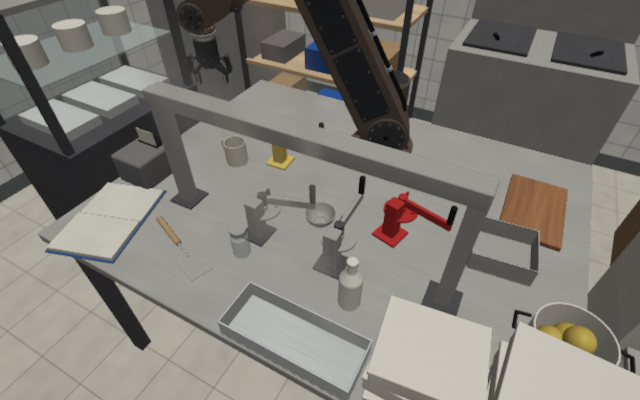

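View pics/top.png

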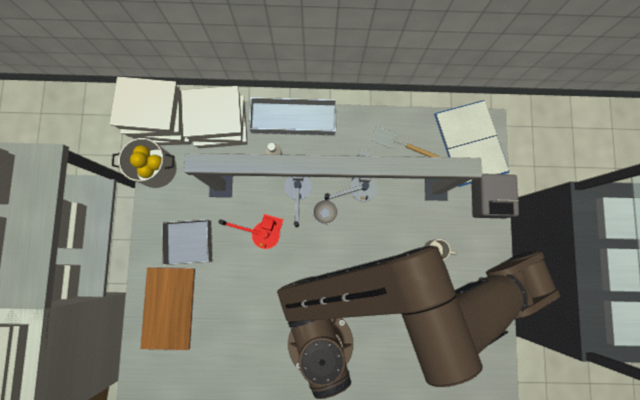

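The folded arm I want is the grey one, at top (345,190) and scene (290,200), with its pin at scene (312,194) and top (327,197). These could be mistaken for it:
- The red arm at top (250,230), scene (420,212).
- The yellow bracket at scene (280,160).
- The grey arm that is already home at top (297,205), scene (350,205).

Next I'll check this choice in a close crop and measure it.

```bash
python3 - <<'E'
from h import *
a=np.load("top.npz");b=np.load("scene.npz")
for n,d in(("top",a),("scene",b)):
    W=d["W"]; x,y,z=W[...,0],W[...,1],W[...,2]
    for nm,(y0,y1) in(("brace",(-.2,.03)),("fixed",(.05,.17))):
        reg=(x>.35)&(x<.68)&(y>y0)&(y<y1)
        pin=W[reg&(z>.14)&(z<.2)&(x<.57)]; bar=W[reg&(z>.116)&(z<.131)]; post=W[reg&(z>.131)&(z<.2)&(x>.57)]
        print(n,nm,"pin",len(pin),np.round(np.median(pin,0),3) if len(pin) else "",np.round([pin.min(0),pin.max(0)],3) if len(pin) else "")
        if len(bar): 
            l=cv2.fitLine(bar[:,:2].astype(np.float32),cv2.DIST_HUBER,0,.001,.001).ravel()
            print("  bar",len(bar),np.round(l,3),np.round([bar.min(0),bar.max(0)],3))
        print("  post",len(post),np.round(np.median(post,0),3) if len(post) else "",np.round([post.min(0),post.max(0)],3) if len(post) else "")
    r=(z>.33)&(z<.42)&(y>-.5)&(y<.5)&(x>.4)&(x<.8); q=W[r]
    top=q[q[:,2]>.39]; print("rail",[np.round(np.percentile(top[abs(top[:,1]-c)<.03][:,0],[3,97]),3).tolist() for c in(-.3,0,.3)])
c1=cv2.resize(a["img"][160:235,280:400],None,fx=5,fy=5); c2=cv2.resize(b["img"][160:280,220:380],None,fx=4,fy=4)[:375]
cv2.imwrite("pics/c.png",cv2.resize(cv2.hconcat([c1,cv2.resize(c2,(500,375))]),(800,272)))
E
```

```text
top brace pin 27 [ 0.538 -0.007  0.182] [[ 0.531 -0.015  0.147]
 [ 0.546 -0.     0.19 ]]
  bar 159 [ 0.37  -0.929  0.572 -0.098] [[ 0.537 -0.17   0.116]
 [ 0.615 -0.017  0.131]]
  post 37 [ 0.594 -0.148  0.133] [[ 0.575 -0.17   0.131]
 [ 0.614 -0.126  0.138]]
top fixed pin 25 [0.436 0.099 0.182] [[0.429 0.09  0.143]
 [0.444 0.106 0.189]]
  bar 147 [1.    0.025 0.533 0.1  ] [[0.435 0.081 0.117]
 [0.611 0.118 0.131]]
  post 34 [0.592 0.099 0.133] [[0.573 0.081 0.131]
 [0.611 0.117 0.139]]
rail [[0.572, 0.629], [0.569, 0.627], [0.566, 0.622]]
scene brace pin 90 [ 0.544 -0.003  0.167] [[ 0.532 -0.014  0.141]
 [ 0.55   0.002  0.186]]
  bar 371 [ 0.37  -0.929  0.574 -0.087] [[ 0.537 -0.171  0.116]
 [ 0.648  0.002  0.131]]
  post 156 [ 0.625 -0.147  0.133] [[ 0.575 -0.169  0.131]
 [ 0.65  -0.128  0.138]]
scene fixed pin 91 [0.442 0.103 0.167] [[0.428 0.092 0.14 ]
 [0.448 0.109 0.186]]
  bar 306 [1.    0.027 0.555 0.104] [[0.435 0.084 0.116]
 [0.648 0.122 0.131]]
  post 202 [0.625 0.103 0.133] [[0.577 0.083 0.131]
 [0.65  0.122 0.137]]
rail [[0.575, 0.631], [0.572, 0.628], [0.57, 0.625]]
```

View pics/c.png

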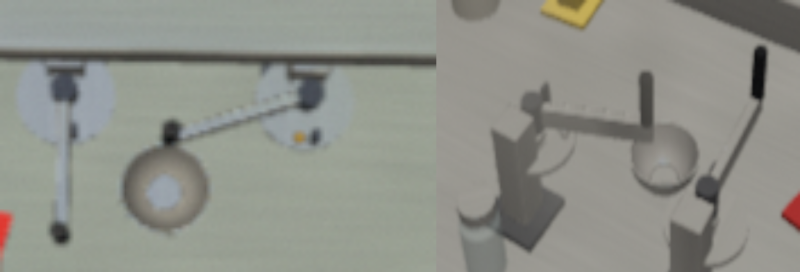

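The crop confirms it: the grey folded arm's pin is at crop (172,130) and its hinge at (312,92), and the grey home arm is on the left. I estimate the pin at (0.539,-0.006) and the hinge at (0.594,-0.145), so θ is about 0.37. The pin is only about 30 mm in front of the rail, so I need to know how wide the wrist is at rail height.

```bash
python3 - <<'E'
from h import *
P=np.concatenate([np.load(n+".npz")["W"].reshape(-1,3) for n in("top","scene")])
P=P[np.isfinite(P).all(1)]; P=P[P[:,2]>.15]
s=bot.state(); q=s["joint_positions"][0]; d=P[:,:2]-s["position"][:2]
r=d@[np.cos(q),np.sin(q)]; l=d@[-np.sin(q),np.cos(q)]
k=(abs(r)<.2)&(abs(l)<.25)
for h in np.arange(.15,.75,.03):
    m=k&(P[:,2]>=h)&(P[:,2]<h+.03)
    if m.sum()>5: print(round(h-.205,3),m.sum(),"r",np.round([r[m].min(),r[m].max()],3),"l",np.round([l[m].min(),l[m].max()],3))
print(R.from_rotvec(s["eef_rot"]).as_matrix().round(3))
W=np.load("scene.npz")["W"]; print("yellow",W[135:170:7,280].round(3).tolist())
E
```

```text
-0.055 66 r [0.147 0.2  ] l [0.202 0.223]
0.035 70 r [-0.061  0.052] l [-0.011  0.021]
0.065 134 r [-0.078  0.07 ] l [-0.02   0.021]
0.095 283 r [-0.076  0.071] l [-0.025  0.025]
0.125 288 r [-0.073  0.064] l [-0.02   0.031]
0.155 204 r [-0.041  0.031] l [-0.014  0.041]
0.185 211 r [-0.042  0.031] l [-0.024  0.04 ]
0.215 196 r [-0.044  0.03 ] l [-0.014  0.066]
0.245 333 r [-0.081  0.042] l [0.054 0.071]
0.275 696 r [-0.143  0.046] l [-0.045  0.074]
0.305 1797 r [-0.172  0.04 ] l [-0.061  0.072]
0.335 552 r [-0.144  0.001] l [-0.06   0.063]
0.365 687 r [-0.199 -0.062] l [-0.061  0.064]
0.395 489 r [-0.198 -0.102] l [-0.061  0.064]
0.425 648 r [-0.2   -0.143] l [-0.061  0.065]
0.455 128 r [-0.2   -0.182] l [-0.038  0.044]
[[ 0.895  0.446  0.   ]
 [ 0.446 -0.895 -0.   ]
 [ 0.     0.    -1.   ]]
yellow [[0.627, -0.039, 0.388], [0.627, -0.041, 0.368], [0.306, -0.271, 0.073], [0.305, -0.274, 0.041], [0.307, -0.275, 0.01]]
```

>>> {"method": "drive_tool", "body": {"series": [{"tx": 23, "ty": -20, "tz": -14, "turn": 0, "gripper": 0}, {"tx": 23, "ty": -20, "tz": -14, "turn": 0, "gripper": 0}, {"tx": 23, "ty": -20, "tz": -14, "turn": 0, "gripper": 0}, {"tx": 23, "ty": -20, "tz": -14, "turn": 0, "gripper": 0}, {"tx": 23, "ty": -20, "tz": -14, "turn": 0, "gripper": 0}], "force": 20}}

```text
t: 1.1
position: [0.3376, -0.4172, 0.2756]
eef_rot: [3.058, 0.72, 0.0]
ft_force: [0.8, -0.4, -0.3]
width: 1.0
grip_force: 0.0
```

>>> {"method": "drive_tool", "body": {"series": [{"tx": 23, "ty": -20, "tz": 0, "turn": 0, "gripper": 0}, {"tx": 23, "ty": -20, "tz": 0, "turn": 0, "gripper": 0}, {"tx": 23, "ty": -20, "tz": 0, "turn": 0, "gripper": 0}, {"tx": 23, "ty": -20, "tz": 0, "turn": 0, "gripper": 0}, {"tx": 23, "ty": -20, "tz": 0, "turn": 0, "gripper": 0}]}}

```text
t: 1.6
position: [0.3959, -0.2764, 0.2752]
eef_rot: [3.058, 0.72, 0.0]
ft_force: [0.0, -1.4, 0.3]
width: 1.004
grip_force: 0.0
```

>>> {"method": "drive_tool", "body": {"series": [{"tx": 18, "ty": -22, "tz": 0, "turn": 0, "gripper": 0}, {"tx": 18, "ty": -22, "tz": 0, "turn": 0, "gripper": 0}, {"tx": 18, "ty": -22, "tz": 0, "turn": 0, "gripper": 0}, {"tx": 18, "ty": -22, "tz": 0, "turn": 0, "gripper": 0}, {"tx": 18, "ty": -22, "tz": 0, "turn": 0, "gripper": 0}]}}

```text
t: 2.1
position: [0.4271, -0.1379, 0.2752]
eef_rot: [3.058, 0.72, 0.001]
ft_force: [-0.6, -0.2, -0.2]
width: 1.0
grip_force: 0.0
```

>>> {"method": "drive_tool", "body": {"series": [{"tx": 18, "ty": -22, "tz": 0, "turn": 0, "gripper": 0}, {"tx": 18, "ty": -22, "tz": 0, "turn": 0, "gripper": 0}, {"tx": 18, "ty": -22, "tz": 0, "turn": 0, "gripper": 0}, {"tx": 18, "ty": -22, "tz": 0, "turn": 0, "gripper": 0}, {"tx": 18, "ty": -22, "tz": 0, "turn": 0, "gripper": 0}]}}

```text
t: 2.6
position: [0.4585, 0.0008, 0.2752]
eef_rot: [3.058, 0.72, 0.001]
ft_force: [-0.3, -0.7, -0.6]
width: 1.001
grip_force: 0.0
```

>>> {"method": "drive_tool", "body": {"series": [{"tx": 0, "ty": 0, "tz": 0, "turn": -0.148, "gripper": 0}, {"tx": 0, "ty": 0, "tz": 0, "turn": -0.148, "gripper": 0}, {"tx": 0, "ty": 0, "tz": 0, "turn": -0.148, "gripper": 0}, {"tx": 0, "ty": 0, "tz": 0, "turn": -0.148, "gripper": 0}, {"tx": 0, "ty": 0, "tz": 0, "turn": -0.148, "gripper": 0}]}}

```text
t: 3.1
position: [0.4584, -0.0003, 0.2751]
eef_rot: [2.585, 1.785, 0.0]
ft_force: [0.6, -0.8, -0.8]
width: 0.998
grip_force: 0.0
```

>>> {"method": "drive_tool", "body": {"series": [{"tx": 0, "ty": 0, "tz": 0, "turn": -0.148, "gripper": 0}, {"tx": 0, "ty": 0, "tz": 0, "turn": -0.148, "gripper": 0}, {"tx": 0, "ty": 0, "tz": 0, "turn": -0.148, "gripper": 0}, {"tx": 0, "ty": 0, "tz": 0, "turn": -0.148, "gripper": 0}, {"tx": 0, "ty": 0, "tz": 0, "turn": -0.148, "gripper": 0}]}}

```text
t: 3.6
position: [0.4584, -0.0004, 0.2751]
eef_rot: [1.764, 2.599, 0.0]
ft_force: [-0.1, 0.1, -0.5]
width: 0.999
grip_force: 0.0
```

```bash
cat >> h.py <<'E'
PIN=np.array([.539,-.006]); HG=np.array([.5945,-.145])
def rep(pin=PIN):
    s=bot.state(); M=R.from_rotvec(s["eef_rot"]).as_matrix(); d=pin-s["position"][:2]
    print("t",round(s["t"],2),"tcp",s["position"].round(4),"pin in tool mm",(M[:2,:2].T@d*1000).round(1),"yang",round(float(np.arctan2(M[1,1],M[0,1])),3),"F",s["ft_force"].round(1),"w",round(s["width"],3),"grip",round(s["grip_force"],1),"q",s["joint_positions"].round(2))
    return s,M
E
python3 - <<'E'
from h import *
s,M=rep(); p=vision.get_image("wrist"); cv2.imwrite("pics/w1.png",p["img"])
p=vision.get_image("scene"); W=pts(p);x,y,z=W[...,0],W[...,1],W[...,2]
# wrist extent at rail heights relative to tcp
P=W.reshape(-1,3);P=P[np.isfinite(P).all(1)];d=P-s["position"]
for h in np.arange(.03,.35,.03):
    m=(d[:,2]>h)&(d[:,2]<h+.03)&(abs(d[:,1])<.12)&(d[:,0]<.095)&(d[:,0]>-.1)
    if m.sum()>4: print(round(h,2),m.sum(),d[m,0].max().round(3),d[m,1].min().round(3),d[m,1].max().round(3))
cv2.imwrite("pics/s2.png",p["img"])
E
```

```text
t 3.6 tcp [ 4.584e-01 -4.000e-04  2.751e-01] pin in tool mm [-35.   72.9] yang 0.378 F [-0.1  0.1 -0.5] w 0.999 grip 0.0 q [-0.15  0.18  1.85 -0.    1.12 -0.52]
0.09 134 0.072 -0.003 0.039
0.12 256 0.068 -0.019 0.039
0.15 306 0.039 -0.028 0.04
0.18 413 0.038 -0.033 0.04
0.21 378 0.042 -0.046 0.063
0.24 662 0.054 -0.066 0.071
0.27 1158 0.056 -0.067 0.078
0.3 1870 0.052 -0.065 0.079
0.33 750 0.018 -0.059 0.078
```

View pics/s2.png

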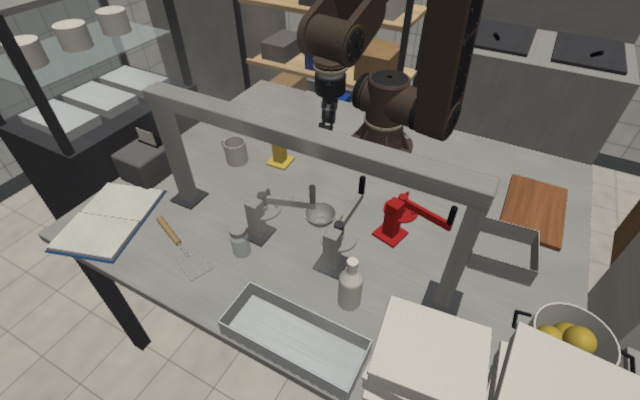

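The gripper at pixel (330,100) is clear in front of the rail, and the pin is still at (312,194). Next I go down in front of the rail, then move the far finger past the pin and sideways to hook behind it. I'll keep the tool high so the wide part of the wrist stays above the rail.

>>> {"method": "drive_tool", "body": {"series": [{"tx": 0, "ty": 0, "tz": 25, "turn": 0, "gripper": 0}, {"tx": 0, "ty": 0, "tz": 25, "turn": 0, "gripper": 0}, {"tx": 0, "ty": 0, "tz": 25, "turn": 0, "gripper": 0}, {"tx": 0, "ty": 0, "tz": 25, "turn": 0, "gripper": 0}, {"tx": 0, "ty": 0, "tz": 20, "turn": 0, "gripper": 0}]}}

```text
t: 4.2
position: [0.4582, -0.0004, 0.1539]
eef_rot: [-1.779, -2.589, 0.0]
ft_force: [1.3, 0.2, 0.1]
width: 0.999
grip_force: 0.0
```

>>> {"method": "drive_tool", "body": {"series": [{"tx": 0, "ty": 8, "tz": 0, "turn": 0, "gripper": 0}, {"tx": 0, "ty": 8, "tz": 0, "turn": 0, "gripper": 0}, {"tx": 0, "ty": 8, "tz": 0, "turn": 0, "gripper": 0}, {"tx": 0, "ty": 0, "tz": 0, "turn": 0, "gripper": 0}, {"tx": 0, "ty": 0, "tz": 0, "turn": 0, "gripper": 0}]}}

```text
t: 4.7
position: [0.4811, 0.0085, 0.1555]
eef_rot: [1.772, 2.593, 0.001]
ft_force: [-1.2, 0.2, 0.7]
width: 0.995
grip_force: 0.0
```

```bash
python3 - <<'E'
from h import *
s,M=rep(); p=vision.get_image("scene"); W=pts(p)
P=W.reshape(-1,3);P=P[np.isfinite(P).all(1)]
# rail underside/front vs tool stuff
d=P-s["position"]
for h in np.arange(0,.3,.02):
    m=(d[:,2]>h)&(d[:,2]<h+.02)&(abs(d[:,1])<.09)&(d[:,0]<.08)&(d[:,0]>-.1)
    if m.sum()>4: print("z",round(h+s["position"][2],3),m.sum(),"xmax",P[m,0].max().round(3))
c=p["img"][90:240,250:410]; cv2.imwrite("pics/s3.png",cv2.resize(c,None,fx=4,fy=4))
w=vision.get_image("wrist"); cv2.imwrite("pics/w3.png",w["img"])
E
```

```text
t 4.7 tcp [0.4811 0.0085 0.1555] pin in tool mm [-34.5  48.7] yang 0.372 F [-1.2  0.2  0.7] w 0.995 grip 0.0 q [-0.12  0.35  1.96 -0.    0.83 -0.49]
z 0.156 40 xmax 0.55
z 0.176 43 xmax 0.549
z 0.196 34 xmax 0.536
z 0.216 29 xmax 0.536
z 0.236 62 xmax 0.552
z 0.256 53 xmax 0.552
z 0.276 40 xmax 0.551
z 0.336 45 xmax 0.501
z 0.356 126 xmax 0.522
z 0.376 242 xmax 0.523
z 0.396 254 xmax 0.528
z 0.416 407 xmax 0.536
z 0.436 596 xmax 0.537
```

View pics/s3.png

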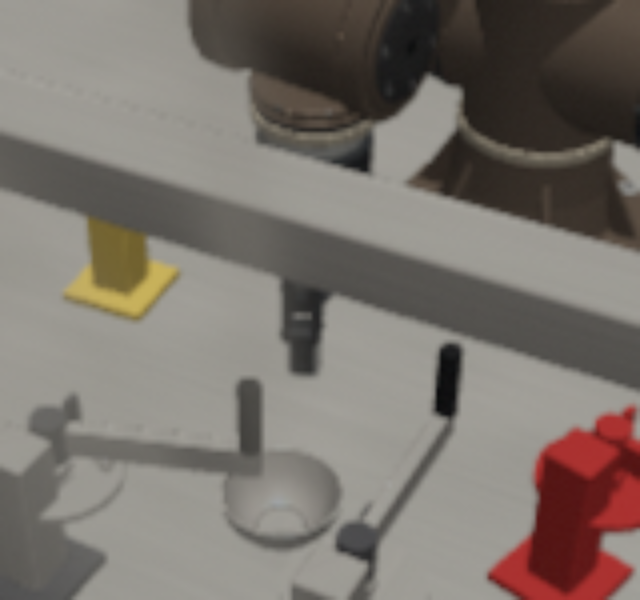

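View pics/w3.png

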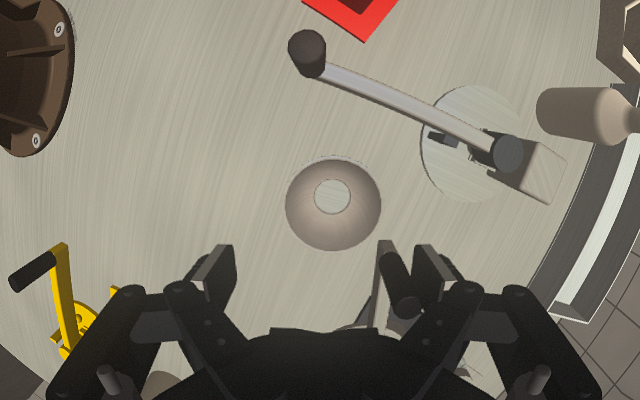

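The scene crop shows the finger tip at (303,370) beside the pin at (250,380) and above the bowl. In the wrist view the pin at (405,290) sits just off the +y finger at (430,265), and the wrist clears the rail. I'll move the finger on past the pin and then sideways behind it.

>>> {"method": "drive_tool", "body": {"series": [{"tx": 0, "ty": 7, "tz": 3, "turn": 0, "gripper": 0}, {"tx": 0, "ty": 7, "tz": 3, "turn": 0, "gripper": 0}, {"tx": 0, "ty": 5, "tz": 0, "turn": 0, "gripper": 0}, {"tx": 0, "ty": 0, "tz": 0, "turn": 0, "gripper": 0}, {"tx": 0, "ty": 0, "tz": 0, "turn": 0, "gripper": 0}]}}

```text
t: 5.3
position: [0.4985, 0.0153, 0.1488]
eef_rot: [-1.772, -2.594, 0.0]
ft_force: [-0.1, -0.7, -0.1]
width: 0.999
grip_force: 0.0
```

>>> {"method": "drive_tool", "body": {"series": [{"tx": -8, "ty": 0, "tz": 0, "turn": 0, "gripper": 0}, {"tx": -8, "ty": 0, "tz": 0, "turn": 0, "gripper": 0}, {"tx": -8, "ty": 0, "tz": 0, "turn": 0, "gripper": 0}, {"tx": -4, "ty": 0, "tz": 0, "turn": 0, "gripper": 0}, {"tx": 0, "ty": 0, "tz": 0, "turn": 0, "gripper": 0}]}}

```text
t: 5.8
position: [0.5089, -0.0116, 0.149]
eef_rot: [1.774, 2.593, -0.0]
ft_force: [0.3, 0.3, -0.2]
width: 1.0
grip_force: 0.0
```

```bash
python3 - <<'E'
from h import *
rep(); w=vision.get_image("wrist"); cv2.imwrite("pics/w4.png",w["img"])
E
```

```text
t 5.8 tcp [ 0.5089 -0.0116  0.149 ] pin in tool mm [-5.7 30.1] yang 0.371 F [ 0.3  0.3 -0.2] w 1.0 grip 0.0 q [-0.15  0.4   1.9  -0.    0.84 -0.52]
```

View pics/w4.png

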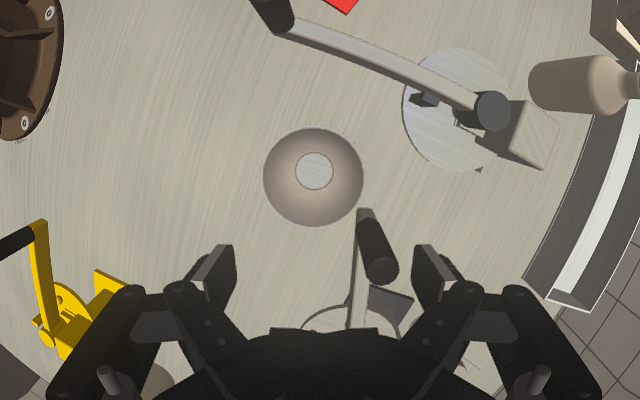

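The pin at (380,255) now stands between the fingers, close to the +y finger, so it is hooked from behind. I'll pull it along the arc, turning the tool with the arm.

>>> {"method": "drive_tool", "body": {"series": [{"tx": 0, "ty": -4, "tz": 0, "turn": 0, "gripper": 0}, {"tx": -1, "ty": -5, "tz": 0, "turn": -0.03, "gripper": 0}, {"tx": -2, "ty": -9, "tz": 0, "turn": -0.06, "gripper": 0}, {"tx": -2, "ty": -9, "tz": 0, "turn": -0.06, "gripper": 0}, {"tx": -2, "ty": -9, "tz": 0, "turn": -0.06, "gripper": 0}]}}

```text
t: 6.35
position: [0.4785, -0.0324, 0.149]
eef_rot: [-1.486, -2.768, 0.0]
ft_force: [0.6, 0.2, 0.1]
width: 1.005
grip_force: 0.0
```

>>> {"method": "drive_tool", "body": {"series": [{"tx": -2, "ty": -9, "tz": 0, "turn": -0.06, "gripper": 0}, {"tx": -2, "ty": -9, "tz": 0, "turn": -0.06, "gripper": 0}, {"tx": -2, "ty": -9, "tz": 0, "turn": -0.06, "gripper": 0}, {"tx": -2, "ty": -9, "tz": 0, "turn": -0.06, "gripper": 0}, {"tx": -2, "ty": -9, "tz": 0, "turn": -0.06, "gripper": 0}]}}

```text
t: 6.85
position: [0.4508, -0.069, 0.1491]
eef_rot: [-1.056, -2.959, 0.0]
ft_force: [-0.6, -0.8, -1.1]
width: 0.994
grip_force: 0.0
```

```bash
cat >> h.py <<'E'
def pinpos():
    p=vision.get_image("scene"); W=pts(p); x,y,z=W[...,0],W[...,1],W[...,2]
    m=(x>.4)&(x<.64)&(y>-.2)&(y<.03)&(z>.116)&(z<.131); B=W[m][:,:2]; d=B-HG; L=np.hypot(*d.T); k=(L>.03)&(L<.125)
    th=np.arctan2(-d[k,0],d[k,1]); print("bar angle",k.sum(),np.median(th).round(3)); t=np.median(th)
    return HG+.15*np.array([-np.sin(t),np.cos(t)])
E
python3 - <<'E'
from h import *
q=pinpos(); rep(q)
E
```

```text
bar angle 183 0.379
t 6.9 tcp [ 0.4503 -0.0697  0.149 ] pin in tool mm [-28.4 105.7] yang 0.888 F [0.3 0.1 0.8] w 1.002 grip 0.0 q [-0.3   0.33  2.02 -0.    0.79 -1.19]
```

```bash
python3 - <<'E'
from h import *
w=vision.get_image("wrist")["img"]; s=vision.get_image("scene")["img"][90:260,230:420]
cv2.imwrite("pics/m5.png",cv2.hconcat([cv2.resize(s,(447,400)),w[:, 140:490]]))
E
```

```text
(no output)
```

View pics/m5.png

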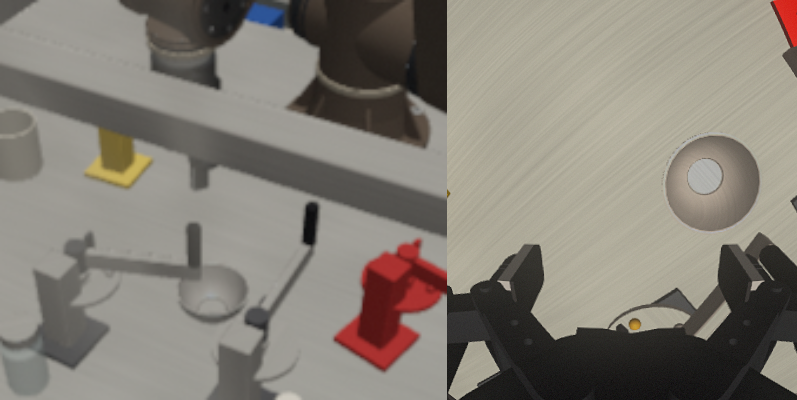

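The scene crop shows the arm still folded with its pin at (193,225), and the finger at (200,190) appears to have passed over or beside it. I'll measure the real height of the open fingertips.

```bash
python3 - <<'E'
from h import *
s,M=rep()
for n in("scene","top"):
    P=pts(vision.get_image(n)).reshape(-1,3);P=P[np.isfinite(P).all(1)]
    d=(P-s["position"])@M   # tool frame
    m=(abs(d[:,0])<.03)&(abs(d[:,1])<.075)&(d[:,2]<.04)&(d[:,2]>-.12)
    for h in np.arange(-.12,.04,.01):
        k=m&(d[:,2]>h)&(d[:,2]<h+.01)
        if k.sum()>1: print(n,"tool z",round(h,2),k.sum(),"x",d[k,0].min().round(3),d[k,0].max().round(3),"y",np.percentile(d[k,1],[0,50,100]).round(3))
E
```

```text
t 7.0 tcp [ 0.4511 -0.069   0.1491] pin in tool mm [-27.6 104.6] yang 0.88 F [-0.7  0.1 -0.5] w 1.002 grip 0.0 q [-0.3   0.33  2.02 -0.    0.79 -1.18]
scene tool z -0.11 5 x -0.01 -0.006 y [0.065 0.072 0.072]
scene tool z -0.1 25 x -0.011 0.012 y [0.05  0.072 0.075]
scene tool z -0.09 14 x -0.011 0.014 y [0.041 0.062 0.074]
scene tool z -0.08 11 x -0.01 0.007 y [0.049 0.052 0.059]
scene tool z -0.07 21 x -0.01 0.01 y [0.045 0.055 0.059]
scene tool z -0.06 22 x -0.01 0.009 y [0.044 0.054 0.058]
scene tool z -0.05 12 x -0.008 0.009 y [0.043 0.051 0.056]
top tool z -0.1 2 x 0.004 0.009 y [0.074 0.074 0.074]
```

Open, the fingertips end about 42 mm behind the TCP, not 13 mm, so the finger swept above the pin at z of about 0.19. I'll go back the same way slightly higher, then lower the finger behind the pin.

>>> {"method": "drive_tool", "body": {"series": [{"tx": 0, "ty": 0, "tz": -8, "turn": 0.102, "gripper": 0}, {"tx": 0, "ty": 0, "tz": 0, "turn": 0.102, "gripper": 0}, {"tx": 0, "ty": 0, "tz": 0, "turn": 0.102, "gripper": 0}, {"tx": 0, "ty": 0, "tz": 0, "turn": 0.102, "gripper": 0}, {"tx": 0, "ty": 0, "tz": 0, "turn": 0.102, "gripper": 0}]}}

```text
t: 7.6
position: [0.4515, -0.0685, 0.157]
eef_rot: [1.779, 2.589, -0.0]
ft_force: [0.1, -0.2, 0.7]
width: 1.001
grip_force: 0.0
```

>>> {"method": "drive_tool", "body": {"series": [{"tx": 8, "ty": 18, "tz": 0, "turn": 0, "gripper": 0}, {"tx": 8, "ty": 18, "tz": 0, "turn": 0, "gripper": 0}, {"tx": 8, "ty": 18, "tz": 0, "turn": 0, "gripper": 0}, {"tx": 6, "ty": 15, "tz": 0, "turn": 0, "gripper": 0}, {"tx": 0, "ty": 0, "tz": 0, "turn": 0, "gripper": 0}]}}

```text
t: 8.1
position: [0.5058, -0.0147, 0.1568]
eef_rot: [1.771, 2.595, 0.0]
ft_force: [0.0, -0.8, -0.1]
width: 0.997
grip_force: 0.0
```

```bash
python3 - <<'E'
from h import *
s,M=rep()
P=pts(vision.get_image("scene")).reshape(-1,3);P=P[np.isfinite(P).all(1)]
m=(P[:,0]>.4)&(P[:,0]<.6)&(abs(P[:,1])<.05)
d=(P-s["position"])@M
for h in np.arange(.14,.5,.02):
    k=m&(P[:,2]>h)&(P[:,2]<=h+.02)
    if k.sum()>1: print(round(h,2),k.sum(),"world xmax",P[k,0].max().round(3),"tool x",d[k,0].min().round(3),d[k,0].max().round(3),"y",np.percentile(d[k,1],[0,50,100]).round(3))
E
```

```text
t 8.1 tcp [ 0.5058 -0.0147  0.1568] pin in tool mm [-4.  34.1] yang 0.373 F [ 0.  -0.8 -0.1] w 0.997 grip 0.0 q [-0.16  0.38  1.9   0.    0.85 -0.53]
0.14 33 world xmax 0.548 tool x -0.011 0.004 y [0.035 0.04  0.044]
0.16 32 world xmax 0.548 tool x -0.011 0.004 y [0.034 0.04  0.044]
0.18 21 world xmax 0.555 tool x -0.011 0.011 y [0.033 0.04  0.05 ]
0.2 47 world xmax 0.56 tool x -0.009 0.013 y [-0.048  0.05   0.057]
0.22 27 world xmax 0.561 tool x -0.008 0.014 y [0.043 0.055 0.058]
0.24 72 world xmax 0.579 tool x -0.01 0.018 y [0.025 0.07  0.076]
0.26 77 world xmax 0.577 tool x -0.013 0.019 y [0.026 0.069 0.074]
0.28 72 world xmax 0.575 tool x -0.01 0.015 y [0.03  0.068 0.072]
0.3 18 world xmax 0.571 tool x -0.01 0.013 y [0.061 0.064 0.068]
0.34 18 world xmax 0.508 tool x 0.029 0.039 y [-0.008  0.006  0.015]
0.36 43 world xmax 0.539 tool x -0.036 0.041 y [0.009 0.029 0.038]
0.38 344 world xmax 0.599 tool x -0.064 0.063 y [-0.001  0.035  0.108]
0.4 348 world xmax 0.6 tool x -0.065 0.057 y [0.013 0.069 0.109]
0.42 273 world xmax 0.562 tool x -0.046 0.056 y [0.019 0.05  0.072]
0.44 403 world xmax 0.563 tool x -0.046 0.054 y [-0.101  0.047  0.072]
0.46 681 world xmax 0.557 tool x -0.044 0.064 y [-0.105  0.028  0.068]
0.48 483 world xmax 0.54 tool x -0.035 0.066 y [-0.093  0.004  0.052]
```

>>> {"method": "drive_tool", "body": {"series": [{"tx": 2, "ty": 4, "tz": 0, "turn": 0, "gripper": 0}, {"tx": 0, "ty": 0, "tz": 5, "turn": 0, "gripper": 0}, {"tx": 0, "ty": 0, "tz": 5, "turn": 0, "gripper": 0}, {"tx": 0, "ty": 0, "tz": 4, "turn": 0, "gripper": 0}, {"tx": 0, "ty": 0, "tz": 0, "turn": 0, "gripper": 0}]}}

```text
t: 8.65
position: [0.5073, -0.0128, 0.1423]
eef_rot: [-1.772, -2.593, 0.001]
ft_force: [-0.1, 0.1, -0.9]
width: 0.994
grip_force: 0.0
```

>>> {"method": "drive_tool", "body": {"series": [{"tx": 0, "ty": 0, "tz": 4, "turn": 0, "gripper": 0}, {"tx": 0, "ty": 0, "tz": 4, "turn": 0, "gripper": 0}, {"tx": 0, "ty": 0, "tz": 4, "turn": 0, "gripper": 0}, {"tx": 0, "ty": 0, "tz": 2, "turn": 0, "gripper": 0}, {"tx": 0, "ty": 0, "tz": 0, "turn": 0, "gripper": 0}]}}

```text
t: 9.15
position: [0.5076, -0.0126, 0.1287]
eef_rot: [-1.772, -2.594, 0.001]
ft_force: [0.2, -0.9, 0.5]
width: 0.999
grip_force: 0.0
```

>>> {"method": "drive_tool", "body": {"series": [{"tx": 0, "ty": -4, "tz": 0, "turn": 0, "gripper": 0}, {"tx": 0, "ty": -5, "tz": 0, "turn": -0.02, "gripper": 0}, {"tx": -1, "ty": -6, "tz": 0, "turn": -0.04, "gripper": 0}, {"tx": -1, "ty": -6, "tz": 0, "turn": -0.04, "gripper": 0}, {"tx": 0, "ty": 0, "tz": 0, "turn": 0, "gripper": 0}]}}

```text
t: 9.65
position: [0.4885, -0.0229, 0.1292]
eef_rot: [-1.639, -2.68, 0.0]
ft_force: [0.6, 0.1, -0.0]
width: 0.997
grip_force: 0.0
```

```bash
python3 - <<'E'
from h import *
q=pinpos(); rep(q)
E
```

```text
bar angle 184 0.508
t 9.7 tcp [ 0.4889 -0.0228  0.1292] pin in tool mm [-7.  33.1] yang 0.471 F [-0.4 -0.6 -0.7] w 1.0 grip 0.0 q [-0.18  0.4   1.97 -0.    0.77 -0.65]
```

It's hooked now and the arm moves (θ 0.38 → 0.51). I'll lower slightly for more overlap and continue along the arc.

>>> {"method": "drive_tool", "body": {"series": [{"tx": -2, "ty": -9, "tz": 2, "turn": -0.06, "gripper": 0}, {"tx": -2, "ty": -9, "tz": 2, "turn": -0.06, "gripper": 0}, {"tx": -2, "ty": -9, "tz": 0, "turn": -0.06, "gripper": 0}, {"tx": -2, "ty": -9, "tz": 0, "turn": -0.06, "gripper": 0}, {"tx": -2, "ty": -9, "tz": 0, "turn": -0.06, "gripper": 0}]}}

```text
t: 10.2
position: [0.4574, -0.056, 0.1251]
eef_rot: [1.219, 2.895, 0.0]
ft_force: [-0.1, 0.1, -0.9]
width: 1.001
grip_force: 0.3
```

```bash
python3 - <<'E'
from h import *
q=pinpos(); rep(q)
E
```

```text
bar angle 185 0.785
t 10.25 tcp [ 0.4568 -0.0566  0.125 ] pin in tool mm [-9.6 35. ] yang 0.777 F [ 0.4 -0.1 -0.6] w 0.998 grip 0.0 q [-0.27  0.38  2.04 -0.    0.73 -1.04]
```

>>> {"method": "drive_tool", "body": {"series": [{"tx": -4, "ty": -9, "tz": 0, "turn": -0.06, "gripper": 0}, {"tx": -4, "ty": -9, "tz": 0, "turn": -0.06, "gripper": 0}, {"tx": -4, "ty": -9, "tz": 0, "turn": -0.06, "gripper": 0}, {"tx": -3, "ty": -9, "tz": 0, "turn": -0.06, "gripper": 0}, {"tx": -3, "ty": -9, "tz": 0, "turn": -0.06, "gripper": 0}]}}

```text
t: 10.75
position: [0.4433, -0.1022, 0.1251]
eef_rot: [-0.774, -3.045, -0.0]
ft_force: [0.1, 1.9, -0.3]
width: 0.997
grip_force: 0.4
```

```bash
python3 - <<'E'
from h import *
q=pinpos(); rep(q)
E
```

```text
bar angle 167 1.061
t 10.8 tcp [ 0.4433 -0.1032  0.1251] pin in tool mm [-3.  37.2] yang 1.076 F [ 0.1  0.1 -0.2] w 1.001 grip 0.0 q [-0.37  0.37  2.05 -0.    0.72 -1.45]
```

>>> {"method": "drive_tool", "body": {"series": [{"tx": -2, "ty": -9, "tz": 0, "turn": -0.06, "gripper": 0}, {"tx": -2, "ty": -9, "tz": 0, "turn": -0.06, "gripper": 0}, {"tx": -2, "ty": -9, "tz": 0, "turn": -0.06, "gripper": 0}, {"tx": -2, "ty": -9, "tz": 0, "turn": -0.06, "gripper": 0}, {"tx": -2, "ty": -8, "tz": 0, "turn": -0.06, "gripper": 0}]}}

```text
t: 11.3
position: [0.4362, -0.1462, 0.1251]
eef_rot: [-0.313, -3.126, -0.001]
ft_force: [-0.4, 3.8, 2.1]
width: 1.0
grip_force: 2.2
```

```bash
python3 - <<'E'
from h import *
q=pinpos(); rep(q)
E
```

```text
bar angle 152 1.336
t 11.35 tcp [ 0.4365 -0.1471  0.1251] pin in tool mm [-4.7 38.7] yang 1.375 F [ 0.1 -0.8 -0.5] w 1.002 grip 0.0 q [-0.47  0.38  2.04  0.    0.73 -1.84]
```

>>> {"method": "drive_tool", "body": {"series": [{"tx": -1, "ty": -6, "tz": 0, "turn": -0.04, "gripper": 0}, {"tx": -1, "ty": -6, "tz": 0, "turn": -0.04, "gripper": 0}, {"tx": -1, "ty": -6, "tz": 0, "turn": -0.04, "gripper": 0}, {"tx": 0, "ty": -5, "tz": 0, "turn": -0.02, "gripper": 0}, {"tx": 0, "ty": 0, "tz": 0, "turn": 0, "gripper": 0}]}}

```text
t: 11.85
position: [0.436, -0.1699, 0.125]
eef_rot: [0.096, 3.14, -0.0]
ft_force: [0.6, -0.5, -0.6]
width: 0.999
grip_force: 0.0
```

>>> {"method": "drive_tool", "body": {"series": [{"tx": 0, "ty": 0, "tz": 0, "turn": 0, "gripper": 0}, {"tx": 0, "ty": 0, "tz": 0, "turn": 0, "gripper": 0}, {"tx": 0, "ty": 0, "tz": 0, "turn": 0, "gripper": 0}, {"tx": 0, "ty": 0, "tz": 0, "turn": 0, "gripper": 0}, {"tx": 0, "ty": 0, "tz": 0, "turn": 0, "gripper": 0}]}}

```text
t: 12.35
position: [0.4359, -0.1697, 0.125]
eef_rot: [0.093, 3.14, -0.0]
ft_force: [1.1, -0.1, 0.4]
width: 1.004
grip_force: 0.0
```

```bash
python3 - <<'E'
from h import *
q=pinpos(); rep(q)
E
```

```text
bar angle 139 1.508
t 12.4 tcp [ 0.4359 -0.1697  0.125 ] pin in tool mm [-6.9 34.6] yang 1.512 F [-0.1 -1.1 -0.5] w 0.999 grip 0.0 q [-0.51  0.38  2.02 -0.    0.73 -2.02]
```

The pin is now about 4 mm clear of the finger, so it moved ahead on its own. I'll test gently whether it is at the stop.

>>> {"method": "drive_tool", "body": {"series": [{"tx": 0, "ty": -2, "tz": 0, "turn": 0, "gripper": 0}, {"tx": 0, "ty": -1, "tz": 0, "turn": 0, "gripper": 0}, {"tx": 0, "ty": -1, "tz": 0, "turn": 0, "gripper": 0}, {"tx": 0, "ty": 0, "tz": 0, "turn": 0, "gripper": 0}, {"tx": 0, "ty": 0, "tz": 0, "turn": 0, "gripper": 0}]}}

```text
t: 12.9
position: [0.4356, -0.1738, 0.125]
eef_rot: [-0.093, -3.14, 0.0]
ft_force: [-0.2, -0.9, 0.6]
width: 1.001
grip_force: 0.0
```

```bash
python3 - <<'E'
from h import *
q=pinpos(); rep(q)
for n in("scene","top"):
    W=pts(vision.get_image(n)); x,y,z=W[...,0],W[...,1],W[...,2]
    for nm,y0,y1 in(("brace",-.22,-.09),("fixed",.04,.17)):
        b=(y>y0)&(y<y1)&(z>.116)&(z<.131)
        B=W[b&(x>.465)&(x<.57)][:,:2]
        if len(B)>10: l=cv2.fitLine(B.astype(np.float32),cv2.DIST_HUBER,0,.001,.001).ravel(); print(n,nm,"bar",len(B),"slope",(l[1]/l[0]).round(4),"at x.5 y",(l[3]+(.5-l[2])*l[1]/l[0]).round(4))
        t=(y>y0)&(y<y1)&(z>.127)&(z<.14)&(x>.605)&(x<.67); Q=W[t][:,:2].astype(np.float32)
        if len(Q)>10: print("   post",len(Q),cv2.minAreaRect(Q))
        f=(y>y0-.02)&(y<y1+.02)&(z>.003)&(z<.014)&(x>.55)&(x<.7); Q=W[f][:,:2].astype(np.float32)
        if len(Q)>10: print("   foot",len(Q),cv2.minAreaRect(Q))
E
```

```text
bar angle 138 1.507
t 12.95 tcp [ 0.4356 -0.1738  0.125 ] pin in tool mm [-6.9 38.8] yang 1.512 F [-0.1  0.5 -0.7] w 0.998 grip 0.0 q [-0.52  0.39  2.02 -0.    0.73 -2.03]
scene brace bar 138 slope -0.0783 at x.5 y -0.1395
   post 161 ((0.6282241940498352, -0.14901095628738403), (0.04193093255162239, 0.03982936963438988), 85.86980438232422)
   foot 352 ((0.6266310214996338, -0.15627510845661163), (0.14738640189170837, 0.16794204711914062), 1.2121907472610474)
scene fixed bar 132 slope 0.0048 at x.5 y 0.1026
   post 195 ((0.6282781362533569, 0.10252759605646133), (0.04001956060528755, 0.04072548449039459), 88.14175415039062)
   foot 501 ((0.6251369118690491, 0.10526162385940552), (0.14763639867305756, 0.16868826746940613), 0.5195103287696838)
top brace bar 76 slope -0.0921 at x.5 y -0.143
   post 21 ((0.6114665865898132, -0.1512337476015091), (0.005093907937407494, 0.03733941167593002), 0.47475355863571167)
   foot 90 ((0.5969980955123901, -0.15573514997959137), (0.08919685333967209, 0.16862580180168152), 0.08548463881015778)
top fixed bar 98 slope 0.0005 at x.5 y 0.0993
   post 16 ((0.6089988946914673, 0.09922437369823456), (0.003321946132928133, 0.036781102418899536), 1.282551646232605)
   foot 102 ((0.5948470830917358, 0.10500594973564148), (0.16931498050689697, 0.08822393417358398), 89.56900787353516)
```

>>> {"method": "drive_tool", "body": {"series": [{"tx": 0, "ty": -1, "tz": 0, "turn": 0, "gripper": 0}, {"tx": 0, "ty": -1, "tz": 0, "turn": 0, "gripper": 0}, {"tx": 0, "ty": 0, "tz": 0, "turn": 0, "gripper": 0}, {"tx": 0, "ty": 0, "tz": 0, "turn": 0, "gripper": 0}, {"tx": 0, "ty": 0, "tz": 0, "turn": 0, "gripper": 0}]}}

```text
t: 13.55
position: [0.4355, -0.1758, 0.125]
eef_rot: [0.092, 3.14, -0.0]
ft_force: [-0.5, -0.4, 0.1]
width: 1.003
grip_force: 0.0
```

```bash
python3 - <<'E'
from h import *
q=pinpos(); rep(q)
E
```

```text
bar angle 137 1.525
t 13.6 tcp [ 0.4355 -0.1757  0.125 ] pin in tool mm [-6.9 38.1] yang 1.512 F [-0.2  0.5 -0. ] w 1.0 grip 0.0 q [-0.52  0.39  2.02 -0.    0.74 -2.04]
```

It still moves freely, so it's not at the stop yet. I'll keep going in small steps.

>>> {"method": "drive_tool", "body": {"series": [{"tx": 0, "ty": -2, "tz": 0, "turn": 0, "gripper": 0}, {"tx": 0, "ty": -2, "tz": 0, "turn": 0, "gripper": 0}, {"tx": 0, "ty": 0, "tz": 0, "turn": 0, "gripper": 0}, {"tx": 0, "ty": 0, "tz": 0, "turn": 0, "gripper": 0}, {"tx": 0, "ty": 0, "tz": 0, "turn": 0, "gripper": 0}]}}

```text
t: 14.1
position: [0.4353, -0.1798, 0.125]
eef_rot: [0.092, 3.14, -0.0]
ft_force: [0.5, -0.5, 0.6]
width: 0.999
grip_force: 0.0
```

```bash
python3 - <<'E'
from h import *
q=pinpos(); rep(q)
E
```

```text
bar angle 143 1.534
t 14.15 tcp [ 0.4353 -0.1797  0.125 ] pin in tool mm [-6.9 40.7] yang 1.512 F [ 0.2  0.3 -0.6] w 1.001 grip 0.0 q [-0.53  0.39  2.02 -0.    0.74 -2.04]
```

>>> {"method": "drive_tool", "body": {"series": [{"tx": 0, "ty": -2, "tz": 0, "turn": 0, "gripper": 0}, {"tx": 0, "ty": -1, "tz": 0, "turn": 0, "gripper": 0}, {"tx": 0, "ty": 0, "tz": 0, "turn": 0, "gripper": 0}, {"tx": 0, "ty": 0, "tz": 0, "turn": 0, "gripper": 0}, {"tx": 0, "ty": 0, "tz": 0, "turn": 0, "gripper": 0}]}}

```text
t: 14.65
position: [0.435, -0.181, 0.1248]
eef_rot: [-0.093, -3.139, -0.004]
ft_force: [3.9, 14.7, 1.1]
width: 1.001
grip_force: 7.6
```

```bash
python3 - <<'E'
from h import *
for i in range(2): q=pinpos(); rep(q)
E
```

```text
bar angle 140 1.538
t 14.7 tcp [ 0.435  -0.181   0.1248] pin in tool mm [-7.2 41.4] yang 1.511 F [ 4.9 14.9  2. ] w 0.997 grip 7.6 q [-0.54  0.39  2.02  0.    0.74 -2.05]
bar angle 139 1.539
t 14.75 tcp [ 0.435  -0.181   0.1248] pin in tool mm [-7.2 41.3] yang 1.511 F [ 4.  14.2  1.4] w 1.001 grip 7.6 q [-0.54  0.39  2.02  0.    0.74 -2.05]
```

The stop is reached: force rises to 15 N with no further motion. I'll back off, lift and check that it stays home.

>>> {"method": "drive_tool", "body": {"series": [{"tx": 0, "ty": 5, "tz": 0, "turn": 0, "gripper": 0}, {"tx": 0, "ty": 6, "tz": 0, "turn": 0, "gripper": 0}, {"tx": 0, "ty": 5, "tz": 0, "turn": 0, "gripper": 0}, {"tx": 0, "ty": 0, "tz": 0, "turn": 0, "gripper": 0}, {"tx": 0, "ty": 0, "tz": 0, "turn": 0, "gripper": 0}]}}

```text
t: 15.25
position: [0.4361, -0.1668, 0.125]
eef_rot: [0.092, 3.14, -0.0]
ft_force: [0.3, 0.1, -0.3]
width: 1.0
grip_force: 0.0
```

```bash
python3 - <<'E'
from h import *
q=pinpos(); rep(q);pinpos()
E
```

```text
bar angle 136 1.539
t 15.3 tcp [ 0.4361 -0.1669  0.125 ] pin in tool mm [-6.9 27.1] yang 1.512 F [ 0.8 -0.2  0.1] w 1.005 grip 0.0 q [-0.51  0.38  2.03 -0.    0.73 -2.02]
bar angle 136 1.536
```

It stays at 1.538 with nothing touching it. Now I lift straight up.

>>> {"method": "drive_tool", "body": {"series": [{"tx": 0, "ty": 0, "tz": -20, "turn": 0, "gripper": 0}, {"tx": 0, "ty": 0, "tz": -25, "turn": 0, "gripper": 0}, {"tx": 0, "ty": 0, "tz": -25, "turn": 0, "gripper": 0}, {"tx": 0, "ty": 0, "tz": -25, "turn": 0, "gripper": 0}, {"tx": 0, "ty": 0, "tz": -25, "turn": 0, "gripper": 0}]}}

```text
t: 15.85
position: [0.4359, -0.1669, 0.2461]
eef_rot: [0.093, 3.14, -0.0]
ft_force: [0.2, -0.3, -0.2]
width: 1.001
grip_force: 0.0
```

>>> {"method": "drive_tool", "body": {"series": [{"tx": 0, "ty": 0, "tz": 0, "turn": 0, "gripper": 0}, {"tx": 0, "ty": 0, "tz": 0, "turn": 0, "gripper": 0}, {"tx": 0, "ty": 0, "tz": 0, "turn": 0, "gripper": 0}, {"tx": 0, "ty": 0, "tz": 0, "turn": 0, "gripper": 0}, {"tx": 0, "ty": 0, "tz": 0, "turn": 0, "gripper": 0}]}}

```text
t: 16.35
position: [0.4359, -0.1667, 0.2443]
eef_rot: [-0.092, -3.139, -0.001]
ft_force: [-0.9, 0.4, 0.3]
width: 0.999
grip_force: 0.0
```

```bash
python3 - <<'E'
from h import *
q=pinpos(); rep(q)
W=pts(vision.get_image("scene")); x,y,z=W[...,0],W[...,1],W[...,2]
for nm,y0,y1 in(("brace",-.2,-.09),("fixed",.05,.17)):
    P=W[(y>y0)&(y<y1)&(x>.42)&(x<.47)&(z>.14)&(z<.195)]; print(nm,np.median(P,0).round(4),len(P))
    B=W[(y>y0)&(y<y1)&(z>.116)&(z<.131)&(x>.465)&(x<.57)][:,:2]; l=cv2.fitLine(B.astype(np.float32),cv2.DIST_HUBER,0,.001,.001).ravel(); print("slope",(l[1]/l[0]).round(4))
cv2.imwrite("pics/f.png",vision.get_image("scene")["img"])
E
```

```text
bar angle 144 1.534
t 16.4 tcp [ 0.4359 -0.1667  0.2445] pin in tool mm [-7.1 27.7] yang 1.512 F [0.  0.1 0.5] w 0.997 grip 0.0 q [-0.51  0.22  1.88 -0.    1.05 -2.02]
brace [ 0.4417 -0.1414  0.1661] 83
slope -0.0204
fixed [0.4419 0.1021 0.1673] 92
slope 0.0125
```

View pics/f.png

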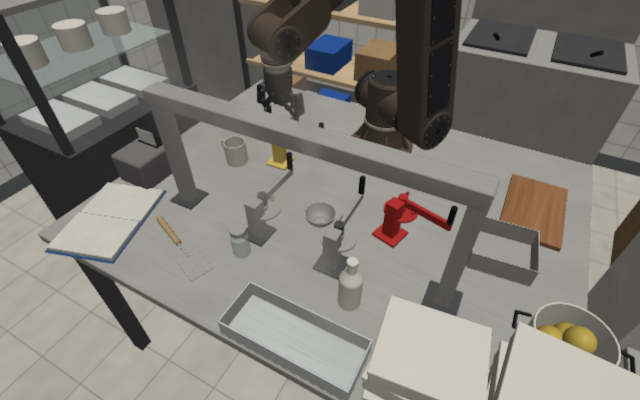

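The final picture shows the arm pointing out, with its pin at (290,160), parallel to the other arm. The bowl at (320,214) and the other items have not moved, and the gripper is clear.

```bash
python3 -c "
from rig import sign_off
print(sign_off())"
```

```text
the job is handed in; nothing more can be done
None
```

The folded arm is swung out against its stop and stayed there after I let go. I hooked the pin with one open finger instead of squeezing it; the push peaked at about 15 N. The rail was not bumped, the loose items look undisturbed, and the job is handed in at about 16 s.

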